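Ratchet the display shelf up to its middle rung

TASK

The little display shelf on the turntable slides up and down like an extension ladder: raise it by its wooden grip tab until its gravity pawl has cleared the middle one of the three rungs, then lower it slowly and gently until the pawl is seated on that middle rung and carries the shelf, and let go. Do not let the shelf fall onto the rung, even a little way, or push it down hard against it; the red specimen must stay standing in its tray, and the other minerals and the magnet must stay where they are.

Things in the scene. Friction and masses are not known exactly. Their poses are not given: they have to be found in the camera images.
- turntable: Round cedar turntable, locked (does not turn), 260 mm across, top 35 mm above the table; fixed. Origin: centre of its underside on the table; z up; x points from the tray side of the lift to the rung side. Two fixed cedar posts 14 mm square (x = 0, y = +-53 mm) rise to 190 mm above the table. A brass locking knob, 44 mm high, stands beyond the rim at y = -143 mm.
- rung_nominal (a point): Nominal centre of the middle rung, fixed on the turntable (axes parallel), 128 mm above the table. Three level steel rungs, 8 mm thick, 92 mm long along y between the posts, 40 mm apart in height. The rung comb is clamped by hand: all three really sit together up to 10 mm higher or lower than nominal, and that is not measured.
- lift (a joint): Height of the sliding section above its bottom stop, m: 0 at the start, grows upwards, end stop 0.125. Pawl seated on lowest, middle, top rung: nominally 0.025, 0.065, 0.105 (all up to 0.010 more or less, with the comb). The pawl swings in over a rung once raised 12 mm (15 to be sure) above that rung's seated value, and then cannot come down past it. Free sliding: guides rub with only about 1 N.
- lift_grip (a point): Grip point in the section's grip tab, an upright cedar block 12 mm thick along the turntable's x, 36 mm wide along y, 36 mm high; the point is on its mid-plane, 14 mm below its top and 18 mm above the top rail (80 mm long along y). Pinch the 12 mm from above. Axes parallel to the turntable's. 219 mm above the table at the start; moves up with joint lift.
- lift_tray (a point): Centre of the tray floor of the sliding section (inside 59 by 84 mm, rim 8 mm high); axes parallel to the turntable's. The section weighs 0.25 to 0.5 kg, and specimen and pawl together 0.17 kg more.
- pawl: Steel gravity pawl, 26 mm wide, hinged low on the section; origin on its hinge pin, 16 mm to the -x side of the rungs, 70 mm above the table at the start. Tip 6 mm thick, 20 mm along its +x; heavier tail holds it level against a stop. A rung above it swings the tip down as the section rises; past the rung it swings level again. Seated, its underside (3 mm below origin) rests on the rung.
- vanadinite: Red vanadinite cluster, 40 by 44 mm and about 40 mm high, 0.09 kg, standing loose in the tray. Origin: centre of its underside, z up.
- silver_ore: Lumpy silver ore piece, 50 mm, on the turntable behind the rungs, loose; leave alone. Origin: centre of its underside.
- aragonite: White branching aragonite sprig on a round foot, 55 mm high, on the turntable behind the rungs, loose; leave alone. Origin: centre of its underside.
- magnet: Small steel magnet bar 60 by 12 by 8 mm on the table beside the turntable, loose; leave alone. Origin: centre of its underside.
Things that resemble listed ones, but are neither listed nor needed, are in the scene too. What is shaped like the vanadinite but purple or turquoise is not meant.

How it is judged:
By the outcome, as a careful person would: the job done as asked, in the order asked, and still so for the second after the job is handed in, with the robot touching nothing.
It also fails if it takes over 54 s, if anything falls off the work surface, if the arm or the gripper's body presses on something with over 40 N, if the wrist force passes 120 N, or if a joint passes its speed limit or range.

ROBOT

A 6-joint arm with a two-finger parallel gripper is mounted at the origin on the work surface. World frame = base frame: x ahead of the robot, y to its left, z up, the work surface at z = 0. Lengths are in mm, angles in rad, forces in N, time in s.
With the tool pointing down it reaches from about 400 to 925 mm from the base axis. Payload 12.5 kg.
Tool frame: the origin (TCP) lies at the very end of the fingers, on their centre line; the grasp point (between the pads) lies 19 mm behind it (env.grip_point_offset is the distance from the TCP to the grasp point, in mm); z points along the fingers, y is the direction in which the jaws open and shut (so a half turn about z gives the same grasp; the last joint's range is limited). The gripper opens to 95 mm and grips with 3 to 60 N. Pads are 20 mm wide; open, the fingers measure 119 mm over their backs; the gripper's body (75 mm by 180 mm) begins 59 mm behind the grasp point.
Start: joints at [-1.227, 0.491, 1.559, -0, 1.092, -0.106], TCP at [271.765, -562.841, 214.661] pointing down, gripper open.
Joint ranges: [-3.1, 3.1], [-0.84, 2.19], [0.05, 2.79], [-1.13, 4.28], [0.06, 2.93], [-2.69, 2.69]. Speed limits (rad/s): [2.22, 2.22, 2.79, 3.14, 3.14, 3.14].

INTERFACE

Orientations are given as [roll, pitch, yaw] about the fixed x, y, z axes, in that order (R = Rz(yaw) Ry(pitch) Rx(roll)).
In Python, from cell import env gives the robot as it stands.
- The arm moves only by the tool drive_tool, never from a script. Its argument "commands" is a list of rows, each an object of numbers: "dx", "dy", "dz": the shift along the world's x, y, z in mm; "yaw": the turn about the world's z in degrees. In form: [{"dx": .., "dy": .., "dz": .., "yaw": ..}, ...]. A call has 1 to 5 rows; each row shifts and turns the commanded pose from where the row before left it; what a row does not reach is not made up. A row lasts 1/12 s, in which the tool goes at most 41.7 mm and 7.16 degrees, less where a joint would pass 70% of its speed; a pose out of reach is approached as far as the arm can. A call with a gripper value outside its range is refused whole. "grip" is the opening, from 0 (shut) to 1 (fully open), set as the call begins (left out, the last holds). The fingers move at their own pace and stop on an object; the grip force is fixed at half the most. Time passes only in rows, so rows that do not move let the fingers close. It gives the time, the measured TCP pose, the force and the opening at its end, in the units of the state.
- env.state(): the state, without advancing time (a new reading comes with each control period).
- env.read_camera(name): name is "side" or "top"; returns the picture (384x512x3 uint8, red, green, blue); there is no depth.
- env.calibration(name): a dict with "intrinsics" (3x3 intrinsics, pixels), "rvec" (rotation vector, rad) and "tvec" (3), from world to camera coordinates, as OpenCV has them. Camera axes: x right, y down, z forward; pixel columns grow to the right and rows downward; lengths in mm; the calibration is good to about 2 mm. A picture is of the moment at which its call begins. calibration takes no time and is no camera call.
- env.job_done(): hands the job in, once; it reports no verdict.
Trained networks look in the newest picture that a camera, given by its name, has taken for a name from the list of things; names that differ only in an ending like _2 or _b are one class to them, and where a whole thing is asked for, a point or a joint stands for the part that bears it (a point fixed in the world has none). Each returns a list of dicts, best first, with "conf" (0 to 1); they miss things now and then, are a little off and sometimes report something else, mostly with a low value. They report only what shows in the picture. A call takes as long as a camera call. They do not tell look-alikes from the thing itself.
- env.trace(query, camera): "pixels" (384x512 bool, what is visible of it) and "pixel" ([column, row] in pixels, amid what is visible of it).
- env.place_of(query, camera): "pixel" ([column, row] in pixels: a listed point, or the origin of a listed thing).
The state is a dict: "t": time; "joints": joint angles; "qvel": joint speeds; "tau": joint torques, N m; "eef_pos": TCP position; "tcp_rot": TCP orientation; "ft_force": force on the tool from outside, world axes, zero at the start; "moment": the same for the moment, N m; "opening": opening from 0.0 (shut) to 1.0 (fully open).
Only numpy, scipy, OpenCV 4.12 (cv2) and the standard library are available. Lean on these libraries where they do the work, as an engineer would, in place of code of your own. Each camera call takes 0.05 s, during which the arm holds its last target.

## Working session

There is one attempt and no reset: what is moved stays moved. The work goes in short steps, Python scripts to look and compute and a tool call to move; the robot and the scene stay as the last step left them, time stands still between calls to the robot, and variables do not carry over. Pictures are saved under pics/ and viewed, and the job is handed in when it is done.

Besides the shell and the picture viewer there is one more tool, called after "Call:" in YAML: its name, and indented under it one key for each argument. drive_tool: Moves the arm, as the interface text tells. Its arguments: {"type":"object","properties":{"commands":{"type":"array"},"grip":{"type":"number"}},"required":["commands"]}

```bash
mkdir -p pics; ls
python3 - <<'E'
from cell import env
import cv2
print(env.state())
for n in ("side","top"):
    im=env.read_camera(n); cv2.imwrite(f"pics/{n}0.png",im[:,:,::-1])
    c=env.calibration(n); print(n,c)
    for q in ("turntable","lift_grip","lift_tray","pawl","vanadinite","rung_nominal","magnet"):
        try:
            print(q,[(d["conf"],d["pixel"]) for d in env.place_of(q,n)])
        except Exception as e: print(q,e)
E
```

```text
pics
{'t': 0.0, 'joints': array([-1.22660311e+00,  4.91572040e-01,  1.55945316e+00, -2.84520769e-05,
        1.09169580e+00, -1.05559388e-01]), 'qvel': array([ 1.50857661e-03, -6.76122622e-04, -6.36171958e-04,  7.26628947e-05,
        1.14720790e-03, -3.30876393e-04]), 'tau': array([-7.59829782e-04, -6.12646222e+01, -2.58174384e+01,  6.92796987e-02,
        4.82655130e-02, -1.15825665e-04]), 'eef_pos': array([ 271.66810017, -562.59659287,  214.05271743]), 'tcp_rot': array([-3.14046793e+00, -9.37931835e-05,  4.49765678e-01]), 'ft_force': array([ 0.25971993, -0.31478155,  0.26123681]), 'moment': array([ 0.0089861 , -0.01174368,  0.00016322]), 'opening': 1.001009796109578}
side {'intrinsics': array([[496.97134476,   0.        , 251.22720145],
       [  0.        , 496.97134476, 197.39325831],
       [  0.        ,   0.        ,   1.        ]]), 'rvec': array([ 0.74693216, -2.47335872,  1.27239212]), 'tvec': array([467.81136029, 314.97837866, 704.98497751])}
turntable [(0.95, [206.1, 283.4])]
lift_grip [(0.82, [207.7, 185.6])]
lift_tray [(0.61, [250.0, 267.5]), (0.38, [245.4, 266.1]), (0
[... 201 characters left out ...]
7, [204.9, 283.2]), (0.49, [239.7, 220.4])]
magnet [(0.64, [240.8, 221.2])]
top {'intrinsics': array([[404.15596681,   0.        , 256.42918693],
       [  0.        , 404.15596681, 199.12447451],
       [  0.        ,   0.        ,   1.        ]]), 'rvec': array([ 2.19911316, -2.18922852,  0.05641436]), 'tvec': array([-49.87292195, 566.21211636, 872.46688153])}
turntable []
lift_grip [(0.56, [185.9, 174.6])]
lift_tray [(0.97, [216.7, 211.0]), (0.65, [195.5, 179.6])]
pawl [(0.7, [200.0, 185.6])]
vanadinite [(0.91, [214.7, 208.6]), (0.66, [317.5, 214.7]), (0.66, [323.1, 265.1])]
rung_nominal [(0.7, [152.7, 164.2]), (0.66, [185.9, 176.0]), (0.54, [184.1, 172.1])]
magnet [(0.6, [280.6, 154.9])]
```

View pics/side0.png

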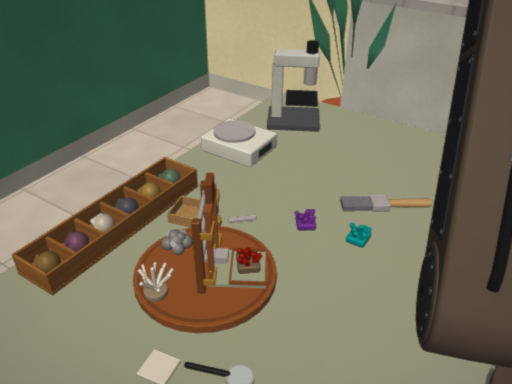

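View pics/top0.png

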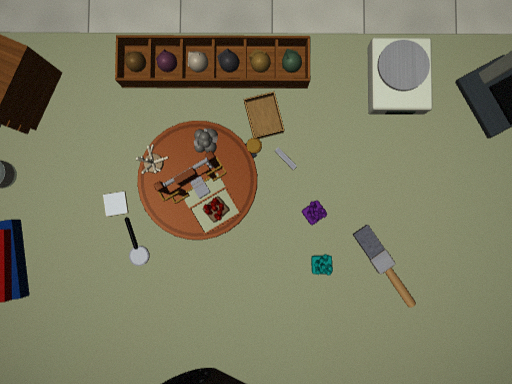

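Run:
```python
import cv2
a=cv2.imread("pics/side0.png")[160:330,130:300]; cv2.imwrite("pics/side0c.png",cv2.resize(a,None,fx=3.5,fy=3.5,interpolation=cv2.INTER_CUBIC))
a=cv2.imread("pics/top0.png")[110:260,120:290]; cv2.imwrite("pics/top0c.png",cv2.resize(a,None,fx=4,fy=4,interpolation=cv2.INTER_CUBIC)[:600])
```

```text
(no output)
```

View pics/side0c.png

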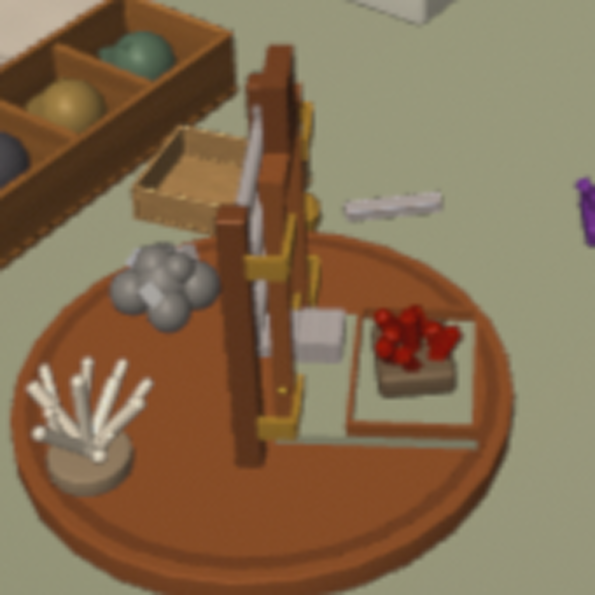

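View pics/top0c.png

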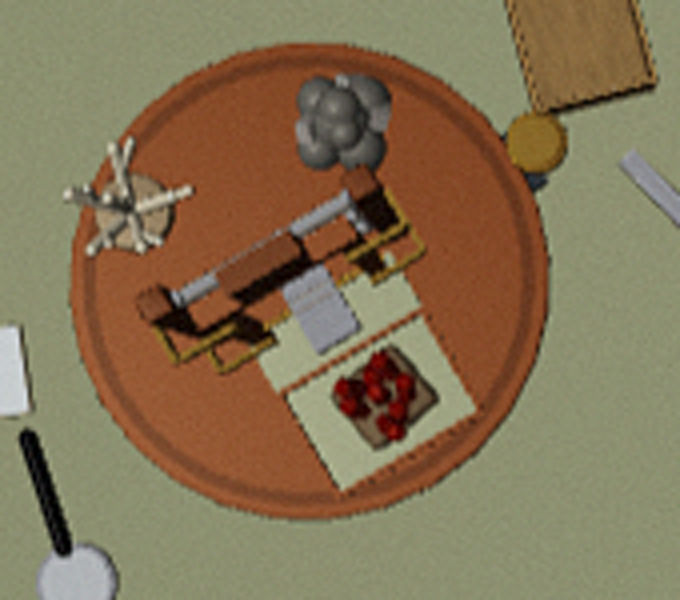

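```bash
cat > h.py <<'E'
from cell import env
import cv2, numpy as np
from scipy.optimize import least_squares
C={n:env.calibration(n) for n in ("side","top")}
def proj(n,P):
    c=C[n]; return cv2.projectPoints(np.float64(P).reshape(-1,1,3),c["rvec"],c["tvec"],c["intrinsics"],None)[0].reshape(-1,2)
def tw(p,P):
    P=np.float64(P).reshape(-1,3); c,s=np.cos(p[2]),np.sin(p[2])
    return np.c_[p[0]+c*P[:,0]-s*P[:,1],p[1]+s*P[:,0]+c*P[:,1],P[:,2]]
E
cat > fit.py <<'E'
from h import *
obs=[("top",(0,53,190),(158.5,185.5)),("top",(0,-53,190),(211.3,156.3)),("top",(0,-143,44),(254.3,145.8)),
("top",None,None)]
obs=obs[:3]+[("side",(0,53,190),(197,220.9))]
def ell(n,im):
    m=env.trace("turntable",n)
    return m
rim=[(139.,180.),(258,180.),(198,121),(198,239.5)]
def f(p):
    r=[]
    for n,P,uv in obs: r+=list(proj(n,tw(p,P))[0]-uv)
    a=np.linspace(0,2*np.pi,180)
    R=proj("top",tw(p,np.c_[130*np.cos(a),130*np.sin(a),0*a+35]))
    r+=[R[:,0].min()-rim[0][0],R[:,0].max()-rim[1][0],R[:,1].min()-rim[2][1],R[:,1].max()-rim[3][1]]
    return np.array(r)
best=min((least_squares(f,[500,-100,y],x_scale=[100,100,1]) for y in np.arange(0,6.3,.8)),key=lambda s:s.cost)
p=best.x; print(p,best.cost); print(f(p).round(1)); np.save("p.npy",p)
G=tw(p,(0,0,219))
for n in C:
    im=cv2.imread(f"pics/{n}0.png"); S=4
    im=cv2.resize(im,None,fx=S,fy=S,interpolation=cv2.INTER_CUBIC)
    def box(cx,cy,z0,z1,hx,hy,col):
        for z in(z0,z1):
            q=(proj(n,tw(p,[(cx+a*hx,cy+b*hy,z) for a,b in((1,1),(1,-1),(-1,-1),(-1,1))]))*S).astype(int)+S//2
            cv2.polylines(im,[q],True,col,1)
    box(0,53,35,190,7,7,(255,0,0));box(0,-53,35,190,7,7,(255,255,0))
    for x,col in((0,(0,255,0)),(-16,(0,255,255))): box(x,0,197,233,6,18,col)
    for k in(-1,0,1): box(0,0,124+40*k,132+40*k,4,46,(255,0,255))
    a=np.linspace(0,2*np.pi,180)
    cv2.polylines(im,[(proj(n,tw(p,np.c_[130*np.cos(a),130*np.sin(a),0*a+35]))*S).astype(int)],True,(255,255,255),1)
    u=(560,110) if n=="top" else (500,600)
    x0,y0=(480,440) if n=="top" else (520,640)
    cv2.imwrite(f"pics/{n}_fit_{np.random.randint(1000)}.png",im[y0:y0+600,x0:x0+680]) if 0 else cv2.imwrite(f"pics/{n}_fit.png",im[y0:y0+600,x0:x0+680])
E
python3 fit.py
```

```text
[606.32833655  79.36651171   6.81452125] 4.85349515136198
[ 0.2  0.6 -0.5 -0.2  0.8  0.1  0.1 -1.8 -1.8  0.  -0.9  1. ]
```

View pics/top_fit.png

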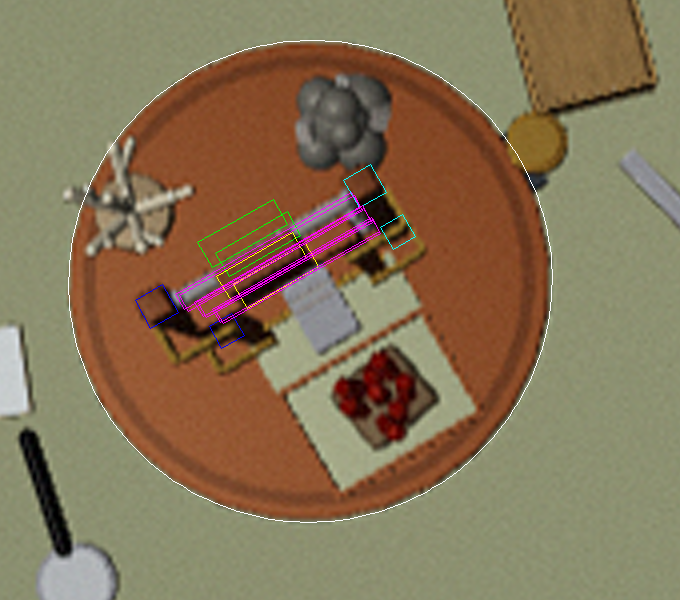

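View pics/side_fit.png

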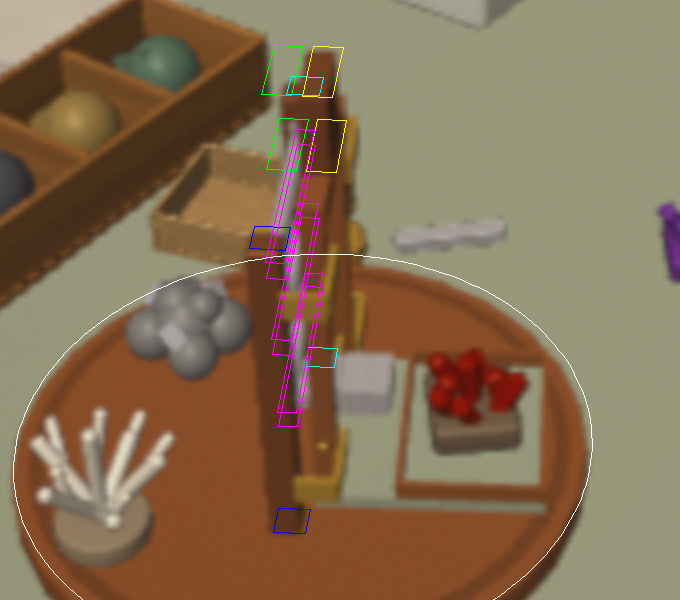

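The tab, not a look-alike, is the taller middle block: top px (185,176), side px (207,180). It could be confused with the post tops at top px (158,185) and (211,156) and side px (197,221) and (210,175). The overlay crops confirm that the tab sits in the plane x≈-16 of the turntable. The turntable pose is about (606, 79) with yaw 30.4°. The red vanadinite is at top px (215,208); the purple one (315,212) and turquoise one (322,265) are decoys.

Run:
```python
from h import *
p=np.load("p.npy")
print(tw(p,(-16,0,219)),np.degrees(p[2]-2*np.pi))
# direct tab estimate
for uv in [(184.75,176.25)]:
    s=least_squares(lambda q:proj("top",[q[0],q[1],233])[0]-uv,[590,70]); print(s.x)
print(proj("side",tw(p,[(-16,0,233),(-18,0,233)])),proj("top",tw(p,[(-16,0,233),(-18,0,233)])))
```

```text
[[592.53424155  71.25954291 219.        ]] 30.443307010236616
[592.44436113  71.57365783]
[[210.24588585 177.33642552]
 [211.50435563 177.37699368]] [[184.93989012 176.1969347 ]
 [185.53579252 177.23370841]]
```

Call:
drive_tool:
  commands:
    - {"dx": 16,"dy": 24,"dz": 24,"yaw": 4.7}
    - {"dx": 16,"dy": 24,"dz": 24,"yaw": 4.7}
    - {"dx": 16,"dy": 28,"dz": 24,"yaw": 4.7}
    - {"dx": 16,"dy": 28,"dz": 22,"yaw": 4.7}
    - {"dx": 16,"dy": 28,"dz": 22,"yaw": 4.7}
  grip: 1

```text
t: 1.22
eef_pos: [352.2, -429.5, 331.9]
tcp_rot: [3.141, 0.0, 0.864]
ft_force: [-0.0, -0.6, -0.1]
opening: 0.997
```

Call:
drive_tool:
  commands:
    - {"dx": 16,"dy": 33,"dz": 0,"yaw": 4.7}
    - {"dx": 16,"dy": 33,"dz": 0,"yaw": 4.7}
    - {"dx": 16,"dy": 33,"dz": 0,"yaw": 4.7}
    - {"dx": 16,"dy": 33,"dz": 0,"yaw": 4.7}
    - {"dx": 16,"dy": 33,"dz": 0,"yaw": 4.7}

```text
t: 1.63
eef_pos: [432.1, -264.1, 330.9]
tcp_rot: [3.141, 0.0, 1.274]
ft_force: [1.1, -0.8, -0.5]
opening: 1.003
```

Call:
drive_tool:
  commands:
    - {"dx": 16,"dy": 33,"dz": 0,"yaw": 4.7}
    - {"dx": 16,"dy": 33,"dz": 0,"yaw": 4.7}
    - {"dx": 16,"dy": 33,"dz": 0,"yaw": 4.7}
    - {"dx": 16,"dy": 33,"dz": 0,"yaw": 4.7}
    - {"dx": 16,"dy": 33,"dz": 0,"yaw": 4.7}

```text
t: 2.05
eef_pos: [512.2, -99.0, 330.9]
tcp_rot: [3.141, 0.0, 1.684]
ft_force: [0.3, 0.3, -0.2]
opening: 0.998
```

Call:
drive_tool:
  commands:
    - {"dx": 16,"dy": 34,"dz": 0,"yaw": 4.8}
    - {"dx": 16,"dy": 34,"dz": 0,"yaw": 4.8}
    - {"dx": 16,"dy": 34,"dz": 0,"yaw": 4.8}
    - {"dx": 16,"dy": 34,"dz": 0,"yaw": 4.8}
    - {"dx": 16,"dy": 34,"dz": 0,"yaw": 4.7}

```text
t: 2.47
eef_pos: [592.2, 71.1, 330.8]
tcp_rot: [3.141, 0.0, 2.102]
ft_force: [-0.4, -0.5, 0.8]
opening: 1.001
```

Call:
drive_tool:
  commands:
    - {"dz": -20}
    - {"dz": -20}
    - {"dz": -20}
    - {"dz": -15}
    - {"dz": 0}

```text
invalid input
```

Run:
```python
from h import *
print(env.state()["eef_pos"],env.state()["tcp_rot"])
for n,(x,y) in {"side":(130,120),"top":(110,100)}.items():
    a=env.read_camera(n)[:,:,::-1]; cv2.imwrite(f"pics/{n}1.png",a)
    cv2.imwrite(f"pics/{n}1c.png",cv2.resize(a[y:y+170,x:x+170],None,fx=3.5,fy=3.5,interpolation=cv2.INTER_CUBIC))
```

```text
[592.19613926  71.10255219 330.82733821] [3.14123565e+00 1.88994673e-04 2.10171512e+00]
```

View pics/side1c.png

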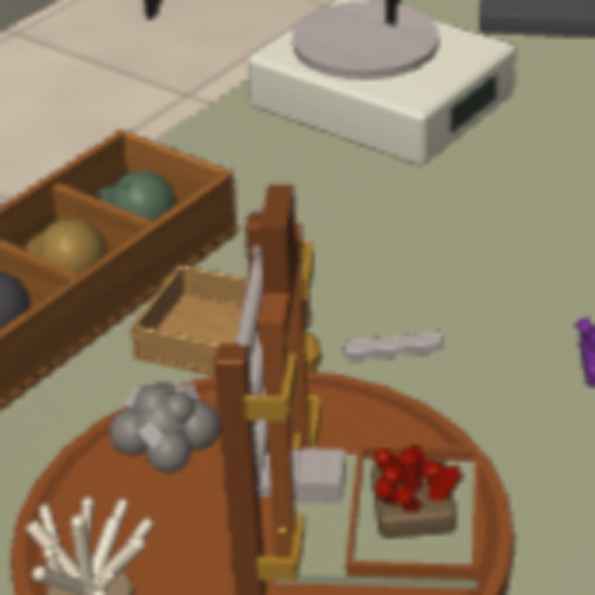

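View pics/top1c.png

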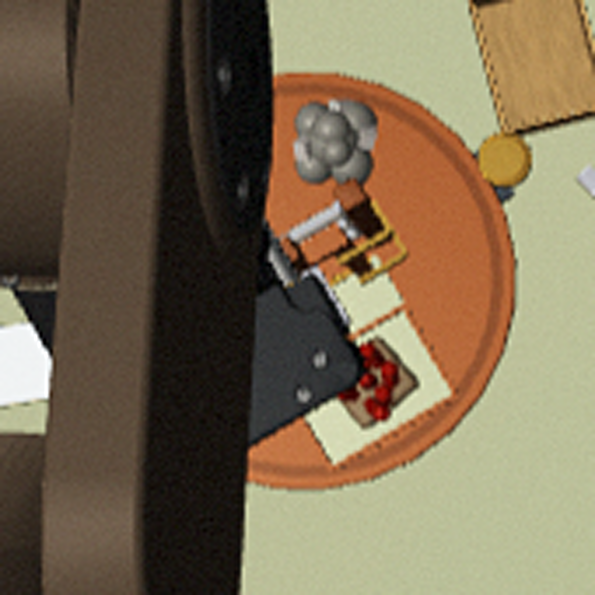

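The drive needs all keys in every row, so the descent was refused. The scene is unchanged and the gripper is above the tab. In the top crop the long axis of its body runs along turntable x.

Call:
drive_tool:
  commands:
    - {"dx": 0,"dy": 0,"dz": -20,"yaw": 0}
    - {"dx": 0,"dy": 0,"dz": -20,"yaw": 0}
    - {"dx": 0,"dy": 0,"dz": -20,"yaw": 0}
    - {"dx": 0,"dy": 0,"dz": -20,"yaw": 0}
    - {"dx": 0,"dy": 0,"dz": -5,"yaw": 0}

```text
t: 2.98
eef_pos: [590.6, 68.7, 242.9]
tcp_rot: [-3.138, -0.002, 2.097]
ft_force: [-0.2, -0.3, 0.4]
opening: 0.998
```

Run:
```python
from h import *
print(env.state()["eef_pos"],env.state()["tcp_rot"])
for n,(x,y) in {"side":(130,120)}.items():
    a=env.read_camera(n)[:,:,::-1]; cv2.imwrite(f"pics/{n}2.png",a)
    cv2.imwrite(f"pics/{n}2c.png",cv2.resize(a[y:y+170,x:x+170],None,fx=3.5,fy=3.5,interpolation=cv2.INTER_CUBIC))
```

```text
[590.56896365  68.69392152 242.89970503] [-3.13807481e+00 -1.92842176e-03  2.09660381e+00]
```

View pics/side2c.png

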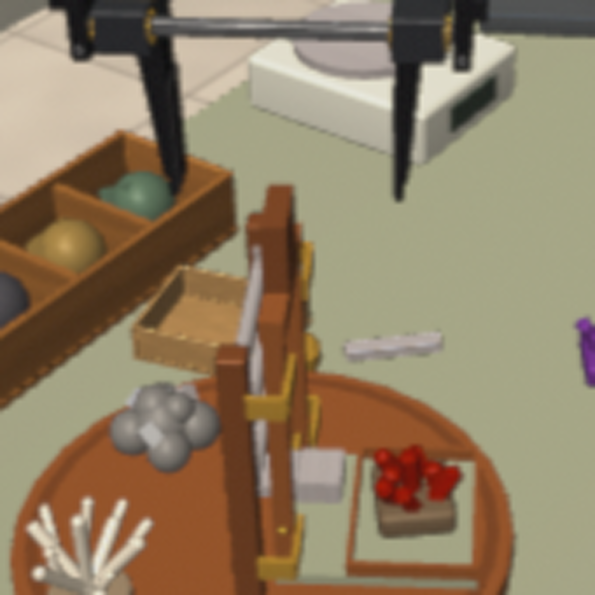

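Call:
drive_tool:
  commands:
    - {"dx": 0,"dy": 0,"dz": 0,"yaw": 0}
    - {"dx": 0,"dy": 0,"dz": 0,"yaw": 0}

```text
t: 3.2
eef_pos: [592.2, 69.0, 246.9]
tcp_rot: [3.14, 0.001, 2.097]
ft_force: [-0.1, -0.2, 1.3]
opening: 0.998
```

Run:
```python
from h import *
s=env.state();print(s["eef_pos"],s["tcp_rot"],s["joints"],s["ft_force"])
print(proj("side",[s["eef_pos"],[592.5,71.3,243],[592.5,71.3,233]]))
```

```text
[592.20492898  68.95315063 246.8825856 ] [3.14018011e+00 8.07199228e-04 2.09699117e+00] [ 5.15263663e-03  4.18762137e-01  1.59201219e+00  3.38498311e-06
  1.12919141e+00 -5.21044217e-01] [-0.11312286 -0.22968669  1.2641974 ]
[[210.91054805 169.32393333]
 [209.96188945 172.02622975]
 [210.24758185 177.35472208]]
```

Call:
drive_tool:
  commands:
    - {"dx": 0.3,"dy": 2.3,"dz": 0,"yaw": 0.3}
    - {"dx": 0,"dy": 0,"dz": -9,"yaw": 0}
    - {"dx": 0,"dy": 0,"dz": -9,"yaw": 0}
    - {"dx": 0,"dy": 0,"dz": -9,"yaw": 0}
    - {"dx": 0,"dy": 0,"dz": 0,"yaw": 0}

```text
t: 3.62
eef_pos: [591.2, 71.4, 216.4]
tcp_rot: [-3.139, -0.002, 2.103]
ft_force: [-0.5, -0.6, 0.3]
opening: 0.999
```

Call:
drive_tool:
  commands:
    - {"dx": 0,"dy": 0,"dz": 0,"yaw": 0}
    - {"dx": 0,"dy": 0,"dz": 0,"yaw": 0}

```text
t: 3.78
eef_pos: [592.2, 71.5, 218.6]
tcp_rot: [-3.142, -0.0, 2.103]
ft_force: [-0.4, -0.6, -0.0]
opening: 1.0
```

Run:
```python
from h import *
s=env.state();print(s["eef_pos"],s["tcp_rot"],s["joints"],s["ft_force"])
print(proj("side",[s["eef_pos"],[592.5,71.3,233]]))
for n,(x,y) in {"side":(130,120)}.items():
    a=env.read_camera(n)[:,:,::-1]
    cv2.imwrite(f"pics/{n}3c.png",cv2.resize(a[y:y+130,x:x+130],None,fx=4.5,fy=4.5,interpolation=cv2.INTER_CUBIC))
```

```text
[592.15665025  71.47674337 218.63672142] [-3.14157350e+00 -4.33660982e-05  2.10264313e+00] [ 9.39962168e-03  4.46243672e-01  1.62651550e+00  3.19689808e-05
  1.06887171e+00 -5.22462565e-01] [-0.3640203  -0.55977674 -0.04928502]
[[210.7547045  184.9902793 ]
 [210.24758185 177.35472208]]
```

View pics/side3c.png

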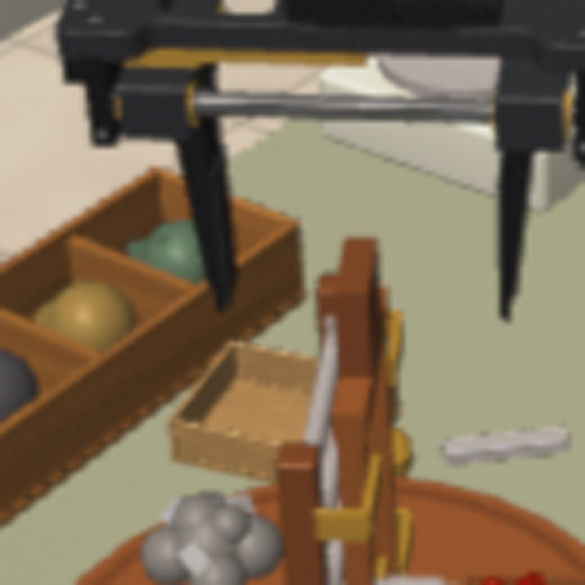

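Call:
drive_tool:
  commands:
    - {"dx": 0.4,"dy": 0,"dz": -7,"yaw": 0}
    - {"dx": 0,"dy": 0,"dz": -6,"yaw": 0}
    - {"dx": 0,"dy": 0,"dz": 0,"yaw": 0}
    - {"dx": 0,"dy": 0,"dz": 0,"yaw": 0}
    - {"dx": 0,"dy": 0,"dz": 0,"yaw": 0}
  grip: 0.24

```text
t: 4.25
eef_pos: [592.5, 71.5, 205.6]
tcp_rot: [3.142, -0.0, 2.103]
ft_force: [0.5, 0.3, 0.4]
opening: 0.708
```

Call:
drive_tool:
  commands:
    - {"dx": 0,"dy": 0,"dz": 0,"yaw": 0}
    - {"dx": 0,"dy": 0,"dz": 0,"yaw": 0}
    - {"dx": 0,"dy": 0,"dz": 0,"yaw": 0}
    - {"dx": 0,"dy": 0,"dz": 0,"yaw": 0}
    - {"dx": 0,"dy": 0,"dz": 0,"yaw": 0}

```text
t: 4.67
eef_pos: [592.5, 71.5, 205.7]
tcp_rot: [3.141, 0.0, 2.103]
ft_force: [-0.2, -0.3, -0.6]
opening: 0.355
```

Run:
```python
from h import *
s=env.state();print(s["eef_pos"],s["tcp_rot"],s["ft_force"],s["opening"])
for n,(x,y) in {"side":(165,150)}.items():
    a=env.read_camera(n)[:,:,::-1]
    cv2.imwrite(f"pics/{n}4c.png",cv2.resize(a[y:y+80,x:x+90],None,fx=7,fy=7,interpolation=cv2.INTER_CUBIC))
```

```text
[592.47268419  71.4694735  205.7477337 ] [3.14137712e+00 7.44586048e-05 2.10263809e+00] [-0.2227149  -0.32197607 -0.59534325] 0.3552230237656403
```

View pics/side4c.png

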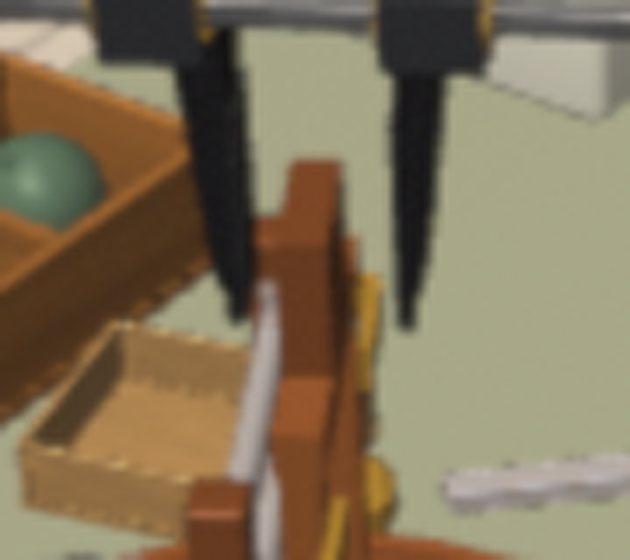

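```bash
cat > ov.py <<'E'
from h import *
import sys
p=np.load("p.npy"); s=env.state()
a=env.read_camera("side")[:,:,::-1]; x0,y0,S=170,150,9
im=cv2.resize(a[y0:y0+65,x0:x0+85],None,fx=S,fy=S,interpolation=cv2.INTER_CUBIC)
def box(cx,cy,z0,z1,hx,hy,col):
    for z in(z0,z1):
        q=((proj("side",tw(p,[(cx+u*hx,cy+b*hy,z) for u,b in((1,1),(1,-1),(-1,-1),(-1,1))]))-[x0,y0]+.5)*S).astype(int)
        cv2.polylines(im,[q],True,col,1)
dz=float(sys.argv[2]) if len(sys.argv)>2 else 0
box(-16,0,201+dz,233+dz,6,18,(0,255,255)); box(-13,0,201+dz,233+dz,6,18,(0,255,0))
e=s["eef_pos"];c,sn=np.cos(-p[2]),np.sin(-p[2]); d=e[:2]-p[:2]; l=(c*d[0]-sn*d[1],sn*d[0]+c*d[1]); print(l,s["opening"])
o=s["opening"]*95/2
for sg in(1,-1): box(l[0]+sg*o,l[1],e[2],e[2]+20,0.1,10,(255,0,255))
cv2.imwrite(sys.argv[1],im)
E
python3 ov.py pics/ov1.png
```

```text
(np.float64(-15.954604196413573), np.float64(0.1958288823500789)) 0.3170242161249949
```

View pics/ov1.png

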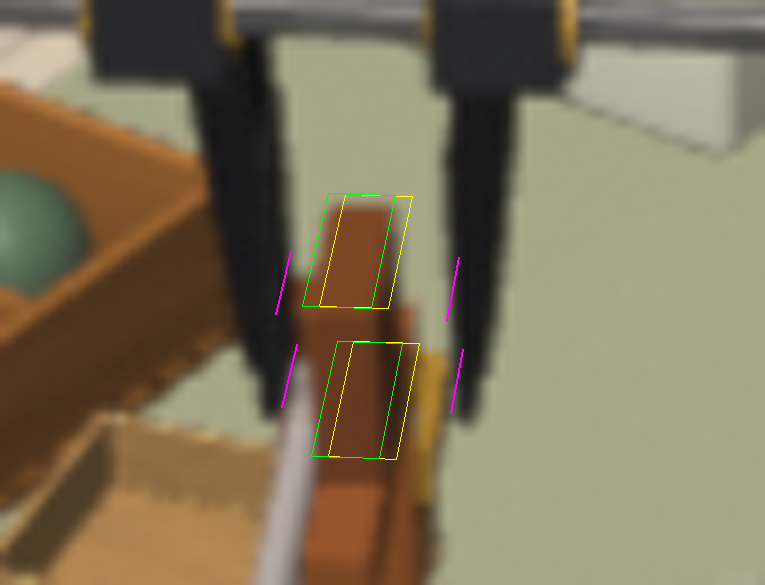

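Call:
drive_tool:
  commands:
    - {"dx": 2.0,"dy": 1.2,"dz": 0,"yaw": 0}
    - {"dx": 0,"dy": 0,"dz": 0,"yaw": 0}
    - {"dx": 0,"dy": 0,"dz": 0,"yaw": 0}
  grip: 0.2

```text
t: 5.02
eef_pos: [594.5, 72.7, 205.6]
tcp_rot: [3.142, -0.0, 2.103]
ft_force: [0.1, 0.2, 0.6]
opening: 0.203
```

```bash
python3 ov.py pics/ov2.png
```

```text
(np.float64(-13.51598442184012), np.float64(0.2592642582019584)) 0.20280173060778625
```

View pics/ov2.png

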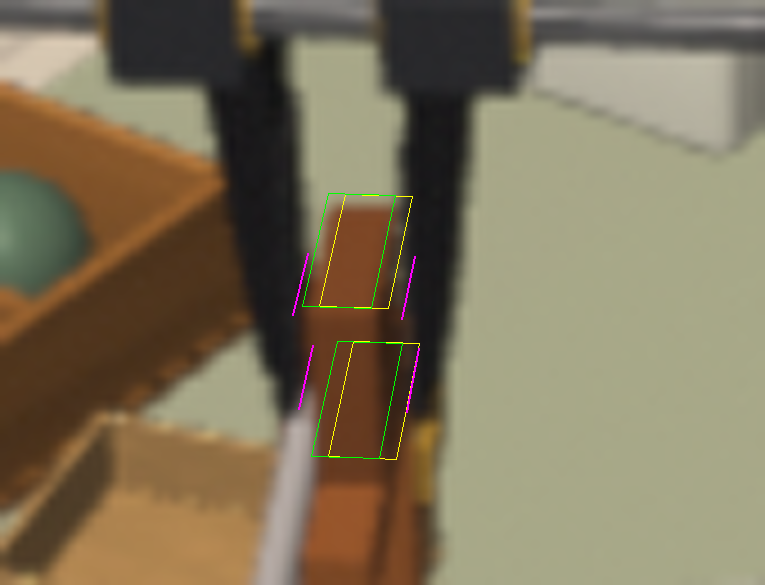

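Call:
drive_tool:
  commands:
    - {"dx": 0,"dy": 0,"dz": 0,"yaw": 0}
    - {"dx": 0,"dy": 0,"dz": 0,"yaw": 0}
    - {"dx": 0,"dy": 0,"dz": 0,"yaw": 0}
  grip: 0

```text
t: 5.32
eef_pos: [595.0, 73.0, 205.7]
tcp_rot: [3.14, 0.0, 2.103]
ft_force: [5.0, 1.8, -2.2]
opening: 0.128
```

Call:
drive_tool:
  commands:
    - {"dx": 0,"dy": 0,"dz": 0,"yaw": 0}
    - {"dx": 0,"dy": 0,"dz": 0,"yaw": 0}
    - {"dx": 0,"dy": 0,"dz": 0,"yaw": 0}
    - {"dx": 0,"dy": 0,"dz": 0,"yaw": 0}

```text
t: 5.65
eef_pos: [595.0, 73.0, 205.6]
tcp_rot: [3.14, 0.0, 2.103]
ft_force: [4.2, 2.8, -3.8]
opening: 0.123
```

Pinched: the opening of 0.123 is about 12 mm. I'll relieve the small side force, then raise the shelf about 91 mm. That clears the middle rung anywhere in the comb's ±10 mm range and stays below the point where the pawl would catch the top rung (107 mm at the lowest).

Call:
drive_tool:
  commands:
    - {"dx": 0.4,"dy": 0.2,"dz": 1,"yaw": 0}
    - {"dx": 0,"dy": 0,"dz": 2,"yaw": 0}
    - {"dx": 0,"dy": 0,"dz": 3,"yaw": 0}
    - {"dx": 0,"dy": 0,"dz": 3,"yaw": 0}
    - {"dx": 0,"dy": 0,"dz": 2,"yaw": 0}

```text
t: 6.07
eef_pos: [595.0, 73.0, 217.0]
tcp_rot: [3.141, 0.0, 2.103]
ft_force: [4.9, 2.6, -6.6]
opening: 0.127
```

Call:
drive_tool:
  commands:
    - {"dx": 0,"dy": 0,"dz": 2,"yaw": 0}
    - {"dx": 0,"dy": 0,"dz": 2,"yaw": 0}
    - {"dx": 0,"dy": 0,"dz": 2,"yaw": 0}
    - {"dx": 0,"dy": 0,"dz": 2,"yaw": 0}
    - {"dx": 0,"dy": 0,"dz": 1,"yaw": 0}

```text
t: 6.48
eef_pos: [595.0, 73.0, 226.0]
tcp_rot: [3.141, 0.0, 2.103]
ft_force: [4.6, 2.1, -6.1]
opening: 0.123
```

Run:
```python
from h import *
s=env.state();print(s["eef_pos"],s["tcp_rot"],s["ft_force"],s["opening"])
a=env.read_camera("side")[:,:,::-1]
cv2.imwrite("pics/side5.png",cv2.resize(a[140:310,130:300],None,fx=3.5,fy=3.5,interpolation=cv2.INTER_CUBIC))
```

```text
[594.99143405  72.96930204 225.96447668] [3.14101572e+00 8.92849881e-05 2.10273767e+00] [ 4.56083159  2.07469918 -6.11332388] 0.12348177903035999
```

View pics/side5.png

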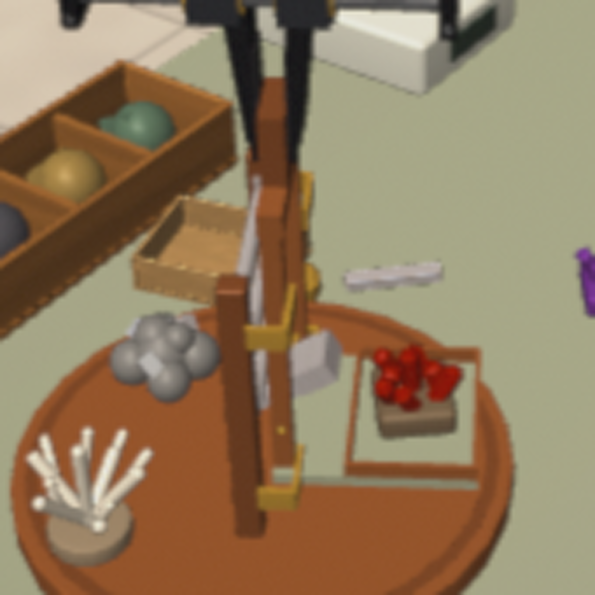

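The section and tray rise, the red specimen stands, and the pawl's tail (px ~(219,243)) is tilted by the lowest rung, as it should be at lift 20 mm.

Call:
drive_tool:
  commands:
    - {"dx": 0.6,"dy": 0.3,"dz": 2,"yaw": 0}
    - {"dx": 0,"dy": 0,"dz": 4,"yaw": 0}
    - {"dx": 0,"dy": 0,"dz": 4,"yaw": 0}
    - {"dx": 0,"dy": 0,"dz": 4,"yaw": 0}
    - {"dx": 0,"dy": 0,"dz": 4,"yaw": 0}

```text
t: 6.95
eef_pos: [595.0, 73.0, 244.1]
tcp_rot: [-3.141, -0.0, 2.103]
ft_force: [-0.7, -0.4, -5.3]
opening: 0.127
```

Call:
drive_tool:
  commands:
    - {"dx": 0,"dy": 0,"dz": 4,"yaw": 0}
    - {"dx": 0,"dy": 0,"dz": 4,"yaw": 0}
    - {"dx": 0,"dy": 0,"dz": 4,"yaw": 0}
    - {"dx": 0,"dy": 0,"dz": 4,"yaw": 0}
    - {"dx": 0,"dy": 0,"dz": 4,"yaw": 0}

```text
t: 7.37
eef_pos: [595.0, 73.0, 263.9]
tcp_rot: [-3.141, -0.0, 2.103]
ft_force: [-3.4, -3.0, -7.1]
opening: 0.125
```

Call:
drive_tool:
  commands:
    - {"dx": 0,"dy": 0,"dz": 4,"yaw": 0}
    - {"dx": 0,"dy": 0,"dz": 4,"yaw": 0}
    - {"dx": 0,"dy": 0,"dz": 4,"yaw": 0}
    - {"dx": 0,"dy": 0,"dz": 4,"yaw": 0}
    - {"dx": 0,"dy": 0,"dz": 2,"yaw": 0}

```text
t: 7.78
eef_pos: [595.0, 73.0, 282.2]
tcp_rot: [-3.141, -0.0, 2.103]
ft_force: [-5.3, -2.7, -6.0]
opening: 0.123
```

Run:
```python
from h import *
s=env.state();print(s["eef_pos"],s["tcp_rot"],s["ft_force"],s["opening"])
a=env.read_camera("side")[:,:,::-1]
cv2.imwrite("pics/side6.png",cv2.resize(a[120:290,130:300],None,fx=3.5,fy=3.5,interpolation=cv2.INTER_CUBIC))
```

```text
[595.0424722   73.01939225 282.19343246] [-3.14077537e+00 -1.91786668e-04  2.10261371e+00] [-5.31177209 -2.67608765 -5.97686953] 0.12281396540850066
```

View pics/side6.png

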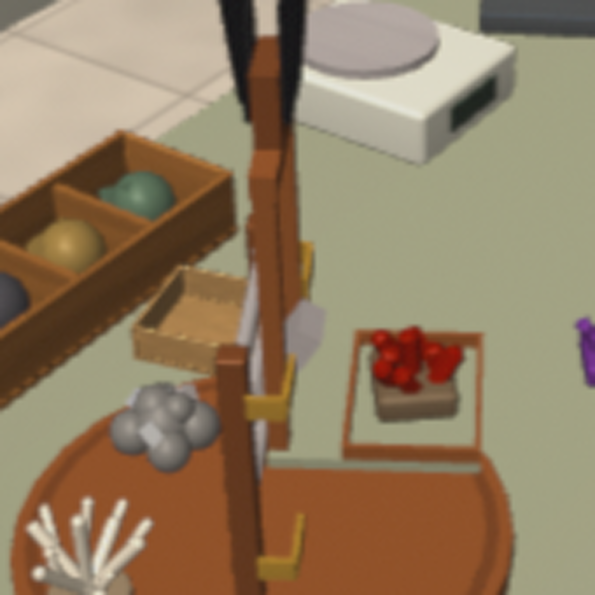

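The pawl tail (px ~(217,214)) is still tilted at lift 76.5, so the middle rung is not cleared yet. I'll go on in small steps.

Call:
drive_tool:
  commands:
    - {"dx": -0.4,"dy": -0.2,"dz": 2,"yaw": 0}
    - {"dx": 0,"dy": 0,"dz": 2,"yaw": 0}
    - {"dx": 0,"dy": 0,"dz": 0,"yaw": 0}

```text
t: 8.08
eef_pos: [595.1, 73.0, 286.2]
tcp_rot: [3.141, 0.0, 2.103]
ft_force: [-3.5, -1.2, -3.8]
opening: 0.124
```

```bash
cat > pic.py <<'E'
from h import *
import sys
s=env.state();print(s["eef_pos"],s["tcp_rot"],s["ft_force"],s["opening"])
a=env.read_camera("side")[:,:,::-1]
cv2.imwrite(sys.argv[1],cv2.resize(a[150:270,180:300],None,fx=4.5,fy=4.5,interpolation=cv2.INTER_CUBIC))
E
python3 pic.py pics/s7.png
```

```text
[595.05173204  73.01066198 286.22358503] [3.14123937e+00 8.35881698e-05 2.10264306e+00] [-3.49890036 -1.23187305 -3.76898249] 0.12413262141863093
```

View pics/s7.png

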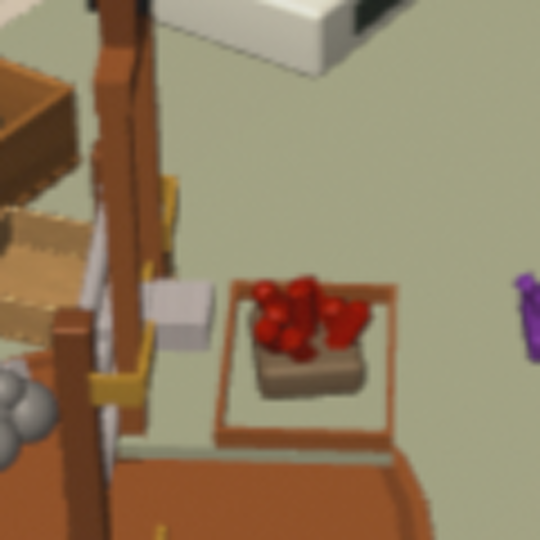

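Call:
drive_tool:
  commands:
    - {"dx": 0,"dy": 0,"dz": 2,"yaw": 0}
    - {"dx": 0,"dy": 0,"dz": 2,"yaw": 0}
    - {"dx": 0,"dy": 0,"dz": 0,"yaw": 0}

```text
t: 8.38
eef_pos: [595.1, 73.0, 290.0]
tcp_rot: [3.141, 0.0, 2.103]
ft_force: [-3.4, -0.8, -4.6]
opening: 0.124
```

```bash
python3 pic.py pics/s8.png
```

```text
[595.07233681  73.01039512 290.03645338] [3.14139299e+00 2.41820630e-05 2.10266885e+00] [-3.40591308 -0.79250431 -4.64796643] 0.12364883022584096
```

View pics/s8.png

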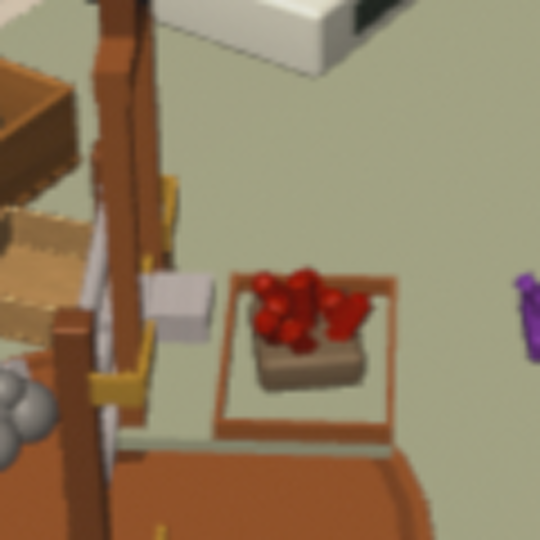

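The pawl is level again, tail at px (220,218), between lift 76.5 and 80.5. So the seated value is about 64.5–68.5, and the TCP should be at z about 270–274. The current lift of 84.3 is enough clearance, so I'll lower slowly.

Call:
drive_tool:
  commands:
    - {"dx": -0.2,"dy": -0.1,"dz": -1,"yaw": 0}
    - {"dx": 0,"dy": 0,"dz": -1.5,"yaw": 0}
    - {"dx": 0,"dy": 0,"dz": -2,"yaw": 0}
    - {"dx": 0,"dy": 0,"dz": -2,"yaw": 0}
    - {"dx": 0,"dy": 0,"dz": -1.5,"yaw": 0}

```text
t: 8.85
eef_pos: [595.0, 73.0, 281.4]
tcp_rot: [3.141, -0.0, 2.103]
ft_force: [-1.4, 1.7, -4.0]
opening: 0.127
```

Call:
drive_tool:
  commands:
    - {"dx": 0,"dy": 0,"dz": -1.5,"yaw": 0}
    - {"dx": 0,"dy": 0,"dz": -1,"yaw": 0}
    - {"dx": 0,"dy": 0,"dz": -1,"yaw": 0}
    - {"dx": 0,"dy": 0,"dz": -0.5,"yaw": 0}
    - {"dx": 0,"dy": 0,"dz": 0,"yaw": 0}

```text
t: 9.27
eef_pos: [595.0, 73.0, 277.5]
tcp_rot: [3.141, -0.0, 2.103]
ft_force: [0.7, 2.5, -5.3]
opening: 0.127
```

Call:
drive_tool:
  commands:
    - {"dx": 0,"dy": 0,"dz": 0,"yaw": 0}
    - {"dx": 0,"dy": 0,"dz": -0.3,"yaw": 0}
    - {"dx": 0,"dy": 0,"dz": -0.3,"yaw": 0}
    - {"dx": 0,"dy": 0,"dz": -0.2,"yaw": 0}
    - {"dx": 0,"dy": 0,"dz": -0.2,"yaw": 0}

```text
t: 9.68
eef_pos: [595.0, 72.9, 276.8]
tcp_rot: [3.141, 0.0, 2.103]
ft_force: [1.1, 3.0, -4.9]
opening: 0.127
```

```bash
python3 pic.py pics/s9.png
```

```text
[595.0029516   72.94347786 276.77481341] [3.14097367e+00 9.02778410e-05 2.10262558e+00] [ 1.14646876  3.04239999 -4.90670799] 0.1270912182561445
```

View pics/s9.png

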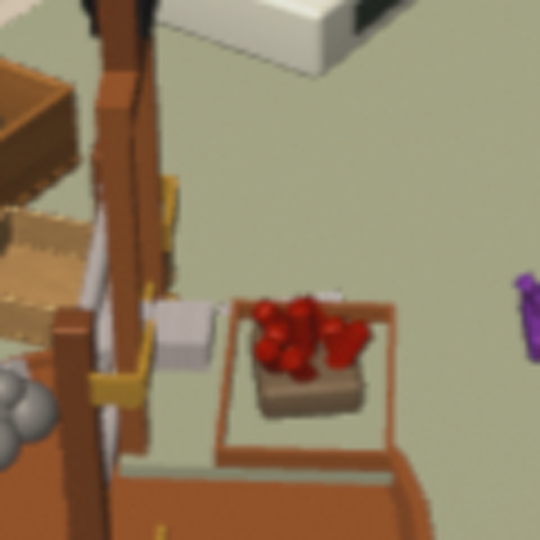

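The pawl is still level and the gripper still carries the load (fz about -5). I'll keep going in fine steps.

Call:
drive_tool:
  commands:
    - {"dx": 0,"dy": 0,"dz": -0.3,"yaw": 0}
    - {"dx": 0,"dy": 0,"dz": -0.3,"yaw": 0}
    - {"dx": 0,"dy": 0,"dz": -0.3,"yaw": 0}
    - {"dx": 0,"dy": 0,"dz": -0.3,"yaw": 0}
    - {"dx": 0,"dy": 0,"dz": -0.3,"yaw": 0}

```text
t: 10.15
eef_pos: [595.0, 72.9, 275.2]
tcp_rot: [3.141, 0.0, 2.103]
ft_force: [2.4, 4.1, -4.9]
opening: 0.129
```

Call:
drive_tool:
  commands:
    - {"dx": 0,"dy": 0,"dz": -0.2,"yaw": 0}
    - {"dx": 0,"dy": 0,"dz": -0.2,"yaw": 0}
    - {"dx": 0,"dy": 0,"dz": -0.2,"yaw": 0}
    - {"dx": 0,"dy": 0,"dz": -0.2,"yaw": 0}
    - {"dx": 0,"dy": 0,"dz": -0.2,"yaw": 0}

```text
t: 10.57
eef_pos: [595.0, 72.9, 274.2]
tcp_rot: [3.141, 0.0, 2.103]
ft_force: [3.2, 4.7, -4.4]
opening: 0.123
```

Call:
drive_tool:
  commands:
    - {"dx": 0.1,"dy": 0.2,"dz": -0.2,"yaw": 0}
    - {"dx": 0,"dy": 0,"dz": -0.2,"yaw": 0}
    - {"dx": 0,"dy": 0,"dz": -0.2,"yaw": 0}
    - {"dx": 0,"dy": 0,"dz": -0.2,"yaw": 0}
    - {"dx": 0,"dy": 0,"dz": -0.2,"yaw": 0}

```text
t: 10.98
eef_pos: [595.0, 72.9, 273.1]
tcp_rot: [3.142, 0.0, 2.103]
ft_force: [2.3, 1.7, -3.2]
opening: 0.129
```

Call:
drive_tool:
  commands:
    - {"dx": 0,"dy": 0,"dz": 0,"yaw": 0}
    - {"dx": 0,"dy": 0,"dz": -0.2,"yaw": 0}
    - {"dx": 0,"dy": 0,"dz": -0.2,"yaw": 0}
    - {"dx": 0,"dy": 0,"dz": 0,"yaw": 0}

```text
t: 11.32
eef_pos: [595.0, 73.0, 272.7]
tcp_rot: [3.142, 0.0, 2.103]
ft_force: [3.0, 1.6, -4.6]
opening: 0.122
```

Still carried by the gripper.

Call:
drive_tool:
  commands:
    - {"dx": 0,"dy": 0,"dz": -0.2,"yaw": 0}
    - {"dx": 0,"dy": 0,"dz": -0.2,"yaw": 0}
    - {"dx": 0,"dy": 0,"dz": -0.2,"yaw": 0}
    - {"dx": 0,"dy": 0,"dz": 0,"yaw": 0}

```text
t: 11.65
eef_pos: [595.0, 73.0, 272.1]
tcp_rot: [3.142, 0.0, 2.103]
ft_force: [2.4, 1.4, -3.7]
opening: 0.122
```

Call:
drive_tool:
  commands:
    - {"dx": 0,"dy": 0,"dz": -0.2,"yaw": 0}
    - {"dx": 0,"dy": 0,"dz": -0.2,"yaw": 0}
    - {"dx": 0,"dy": 0,"dz": -0.2,"yaw": 0}
    - {"dx": 0,"dy": 0,"dz": 0,"yaw": 0}

```text
t: 11.98
eef_pos: [595.0, 73.0, 271.5]
tcp_rot: [3.142, 0.0, 2.103]
ft_force: [2.2, 0.9, -5.1]
opening: 0.124
```

Call:
drive_tool:
  commands:
    - {"dx": 0,"dy": 0,"dz": -0.2,"yaw": 0}
    - {"dx": 0,"dy": 0,"dz": -0.2,"yaw": 0}
    - {"dx": 0,"dy": 0,"dz": -0.2,"yaw": 0}
    - {"dx": 0,"dy": 0,"dz": 0,"yaw": 0}

```text
t: 12.32
eef_pos: [595.0, 73.0, 270.9]
tcp_rot: [3.142, 0.0, 2.103]
ft_force: [3.9, -0.2, -4.4]
opening: 0.123
```

Call:
drive_tool:
  commands:
    - {"dx": 0,"dy": 0,"dz": -0.2,"yaw": 0}
    - {"dx": 0,"dy": 0,"dz": -0.2,"yaw": 0}
    - {"dx": 0,"dy": 0,"dz": -0.2,"yaw": 0}
    - {"dx": 0,"dy": 0,"dz": 0,"yaw": 0}

```text
t: 12.65
eef_pos: [595.0, 73.0, 270.7]
tcp_rot: [3.141, 0.0, 2.103]
ft_force: [1.4, -0.5, 0.7]
opening: 0.127
```

```bash
python3 pic.py pics/s10.png
```

```text
[595.00379254  73.00886503 270.71390901] [3.14115927e+00 3.54433193e-04 2.10263660e+00] [ 1.40658334 -0.48633165  0.65060242] 0.1270646183494596
```

View pics/s10.png

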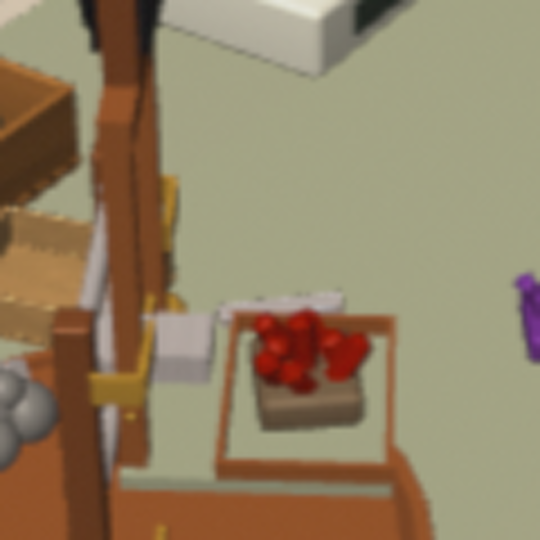

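fz went from -4.4 to +0.7 and z stopped at 270.7, about 0.4 mm above the commanded height. The pawl is seated at lift ≈65.0 and carries the shelf. I'll hold briefly, then release.

Call:
drive_tool:
  commands:
    - {"dx": 0,"dy": 0,"dz": 0,"yaw": 0}
    - {"dx": 0,"dy": 0,"dz": 0,"yaw": 0}
    - {"dx": 0,"dy": 0,"dz": 0,"yaw": 0}

```text
t: 12.95
eef_pos: [595.0, 73.0, 270.7]
tcp_rot: [3.141, 0.0, 2.103]
ft_force: [0.5, -1.7, 2.9]
opening: 0.126
```

Call:
drive_tool:
  commands:
    - {"dx": 0,"dy": 0,"dz": 0,"yaw": 0}
    - {"dx": 0,"dy": 0,"dz": 0,"yaw": 0}
    - {"dx": 0,"dy": 0,"dz": 0,"yaw": 0}
    - {"dx": 0,"dy": 0,"dz": 0,"yaw": 0}
    - {"dx": 0,"dy": 0,"dz": 0,"yaw": 0}
  grip: 0.45

```text
t: 13.37
eef_pos: [594.9, 73.1, 270.2]
tcp_rot: [-3.141, -0.0, 2.102]
ft_force: [-0.2, -0.6, 0.5]
opening: 0.41
```

Call:
drive_tool:
  commands:
    - {"dx": 0,"dy": 0,"dz": 0,"yaw": 0}
    - {"dx": 0,"dy": 0,"dz": 0,"yaw": 0}
    - {"dx": 0,"dy": 0,"dz": 0,"yaw": 0}

```text
t: 13.62
eef_pos: [594.9, 73.1, 270.3]
tcp_rot: [3.142, -0.0, 2.103]
ft_force: [-0.4, 0.8, 0.7]
opening: 0.448
```

```bash
python3 ov.py pics/ov3.png 65; python3 pic.py pics/s11.png
```

```text
(np.float64(-13.002312319948647), np.float64(0.3436364254572508)) 0.4479300285020187
[594.94800076  73.07192394 270.33348338] [3.14156197e+00 1.87006536e-06 2.10263146e+00] [-0.14678145  0.2170714  -0.0913108 ] 0.4497336158019603
```

View pics/s11.png

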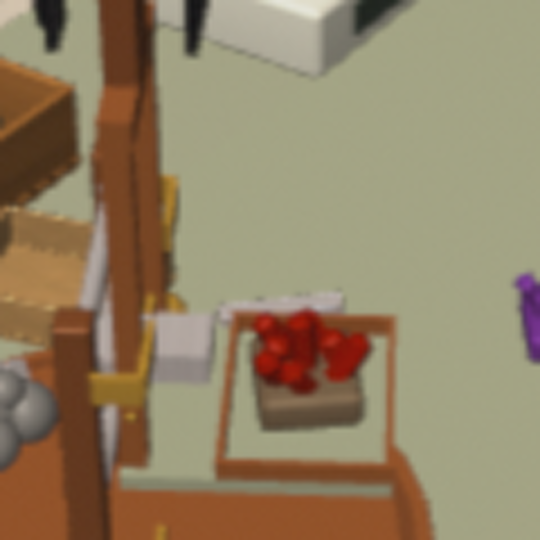

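The shelf did not move when released: the tray's front edge stays at crop row ~470 and the specimen stands. Now I'll withdraw upwards.

Call:
drive_tool:
  commands:
    - {"dx": 0,"dy": 0,"dz": 5,"yaw": 0}
    - {"dx": 0,"dy": 0,"dz": 10,"yaw": 0}
    - {"dx": 0,"dy": 0,"dz": 15,"yaw": 0}
    - {"dx": 0,"dy": 0,"dz": 15,"yaw": 0}
    - {"dx": 0,"dy": 0,"dz": 15,"yaw": 0}

```text
t: 14.13
eef_pos: [595.0, 73.1, 332.1]
tcp_rot: [3.141, 0.0, 2.103]
ft_force: [-0.1, -0.2, -0.1]
opening: 0.45
```

Call:
drive_tool:
  commands:
    - {"dx": 0,"dy": 0,"dz": 12,"yaw": 0}
    - {"dx": 0,"dy": 0,"dz": 8,"yaw": 0}
    - {"dx": 0,"dy": 0,"dz": 0,"yaw": 0}
    - {"dx": 0,"dy": 0,"dz": 0,"yaw": 0}
    - {"dx": 0,"dy": 0,"dz": 0,"yaw": 0}

```text
t: 14.55
eef_pos: [594.8, 73.0, 349.8]
tcp_rot: [-3.141, -0.0, 2.103]
ft_force: [0.6, -0.1, -0.2]
opening: 0.447
```

Run:
```python
from h import *
s=env.state();print(s["eef_pos"],s["ft_force"],s["opening"],s["t"])
a=env.read_camera("side")[:,:,::-1]
cv2.imwrite("pics/side12.png",cv2.resize(a[120:310,120:310],None,fx=3,fy=3,interpolation=cv2.INTER_CUBIC))
```

```text
[594.75321644  73.04377293 349.76022613] [ 0.59241283 -0.14906355 -0.23862026] 0.4474793855578779 14.55
```

View pics/side12.png

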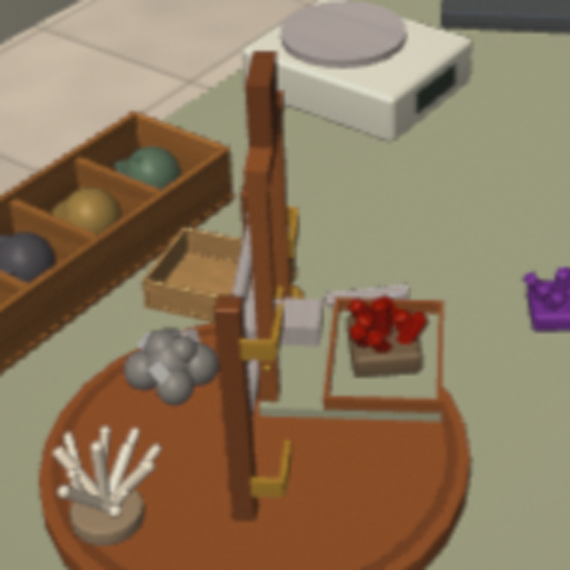

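The shelf stays raised with the pawl level, the specimen stands, and the ore, sprig and magnet are where they were. The gripper is clear.

```bash
python3 -c "
from cell import env
print(env.job_done())"
```

```text
the job is handed in; nothing more can be done
None
```

The shelf is seated on the middle rung and released, and I handed the job in at about 14.6 s.

- **Raising:** I pinched the tab and raised the shelf about 84 mm. The side camera showed the pawl tilted at 76.5 mm and level again at 80.5 mm, so it had cleared the middle rung.
- **Lowering:** I lowered it in steps of 0.2 to 0.3 mm until the vertical force went from about -4.4 N to +0.7 N. The TCP stopped at z = 270.7 mm, a lift of about 65 mm, so the pawl carries the shelf. The downward push rose to about 3 N during a short hold before I let go.
- **After release:** the tray did not move when the fingers opened. In the last side picture the pawl is level, the red specimen stands in the tray, and the ore, sprig and magnet look unmoved. The gripper is about 80 mm higher and touches nothing.

Two checks disagreed or went wrong:
- **Tab position:** the top and side cameras differed by about 3 mm on where the tab was. I corrected this from the side view before closing; sideways forces of up to about 6 N remained while gripping.
- **Refused call:** one drive call with missing keys was refused and moved nothing.

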